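# Check-weigh a welded arch frame on the hanging scale

### The arm

A 7-joint arm with a two-finger parallel gripper is mounted at the origin on the work surface. World frame = base frame: x ahead of the robot, y to its left, z up, the work surface at z = 0. Lengths are in m, angles in rad, forces in N, time in s.
With the tool pointing down it reaches from about 0.35 to 0.9 m from the base axis. Payload 8.1 kg.
Tool frame: the origin (TCP) lies on the centre line of the jaws, within the pads' length; the fingertips stand 19 mm ahead of it and the grasp point (between the pads) is the TCP (arm.tip_reach is the distance from the TCP to the fingertips, in m); z points along the fingers, y is the line along which they close (so a half turn about z gives the same grasp; the last joint's range is limited). The gripper opens to 92 mm and grips with 3 to 60 N. Pads are 19 mm wide; open, the fingers measure 130 mm over their backs; the gripper's body (75 mm by 190 mm) begins 47 mm behind the grasp point.
Start: joints at [1.209, 0.434, 0.025, 1.573, -0.012, 1.134, -0.075], TCP at [0.16, -0.604, 0.246] pointing down, gripper open.
Joint ranges: [-2.62, 2.62], [-0.44, 2.09], [-1.27, 1.32], [0.08, 2.57], [-1.32, 4.46], [0.12, 2], [-2.74, 2.74]. Speed limits (rad/s): [2.22, 2.22, 3.01, 3.01, 3.14, 3.14, 3.14].

### API

Orientations are given as a rotation vector (axis times angle).
In Python, from cell import arm gives the robot as it stands.
- The arm moves only by the tool arm_command, never from a script. Its argument "targets" is a list that holds one entry, the list of rows, each a list of 6 numbers: the shift along the tool's x, y, z in m, then the turn, a rotation vector about the tool's x, y, z in rad. A call has 1 to 10 rows; each row shifts and turns the commanded pose from where the row before left it, along the tool's axes as they then stand; what a row does not reach is not made up. A row lasts 1/8 s, in which the tool goes at most 62.5 mm and 10.7 degrees, less where a joint would pass 70% of its speed; a pose out of reach is approached as far as the arm can. A call with a gripper value outside its range is refused whole. "jaw" is the finger opening in m, from 0 to 0.0918, set as the call begins (left out, the last holds). The fingers move at their own pace and stop on an object; "newtons" is the grip in N (left out, the last holds). Time passes only in rows, so rows that do not move let the fingers close. It gives the time, the measured TCP pose, the force, the opening and the grip force at its end, in the units of the state.
- arm.observe(): the state, without advancing time (a new reading comes with each control period).
- arm.get_image(name): name is "side" or "top"; returns a dict with "pixels" (480x640x3 uint8, red, green, blue), "z_map" (480x640 float32, m along the optical axis (not along the pixel's ray), 0 where there is no reading), "fx", "fy", "cx", "cy" (pixels), "xyz" and "rotation" of the camera in the world. Camera axes: x right, y down, z forward; pixel columns grow to the right and rows downward; lengths in m; the calibration is good to about 2 mm. A picture is of the moment at which its call begins.
- arm.sign_off(): hands the job in; it is judged then, once.
The state is a dict: "clock": time; "joints": joint angles; "dq": joint speeds; "joint_efforts": joint torques, N m; "position": TCP position; "ee_rot": TCP orientation; "force": force on the tool from outside, world axes, zero at the start; "ft_torque": the same for the moment, N m; "width": opening from 0.0 (shut) to 1.0 (fully open); "gripper_force": force on a finger pad.
Only numpy, scipy, OpenCV 4.12 (cv2) and the standard library are available. Lean on these libraries where they do the work, as an engineer would, in place of code of your own. Each camera call takes 0.05 s, during which the arm holds its last target. There are 200 camera calls.

### The job

Check-weigh the open-bottomed steel arch on the bar scale: press the square key to switch the terminal on, then the big round key to zero it while the load bar is still empty, then drape the arch over the load bar between its two collars, straddling it squarely and hanging level, setting it down gently and letting go. With the arch hanging still by itself, press the long narrow key to record the weight and leave the arch hanging there. Press the keys one at a time and fully down, leave the small round key alone, and do not knock or shift the closed frame, spray can or hammer.

Things in the scene. Friction and masses are not known exactly. Their poses are not given: they have to be found in the camera images.
- arch: steel arch, an upside-down U welded from bar, loose, 0.35 to 0.65 kg: 130 mm wide along its y, 24 mm deep along its x, 120 mm tall. Crossbar 30 mm high at the top, two legs 16 mm thick and 90 mm long below it, 98 mm apart inside, open at the bottom. It starts standing on its legs. Origin: centre of its underside, between the feet, z up. Same when turned half round
- arch_saddle (a point): centre of the underside of the arch's crossbar, 90 mm above the arch's origin, 30 mm below its top
- weigh_stand: fixed bar scale, 250 mm along its x, 100 mm along its y: base plate 20 mm thick, two posts (24 mm by 30 mm) 110 mm either side of the middle, and on them a horizontal flat load bar along x, 30 mm wide and 20 mm high, its top 160 mm above the table. Two collars, 6 mm thick, 42 mm either side of the bar's middle, stand 6 mm proud of the bar all round. Origin: centre of its underside, z up
- bar_mid (a point): middle of the load bar's top face, between the collars; axes as weigh_stand
- terminal: fixed weighing terminal, a grey box 45 mm high, 170 mm along x (from 60 mm before to 110 mm beyond its origin), 120 mm along y, a display 50 mm high at its +x end. Four white keys stand on 44 mm black squares in a 2 by 2 grid round the origin, pitch 52 mm, in an arrangement that changes. Origin: on the table below the grid's middle, z up
- key_power_top (a point): top centre of the square key (24 mm), switches on; 66 mm above the table when up
- key_zero_top (a point): top centre of the big round key (34 mm across), zeroes the scale; 66 mm above the table when up
- key_record_top (a point): top centre of the long narrow key (14 mm along the terminal's x, 38 mm along its y), records; 66 mm above the table when up
- key_spare_top (a point): top centre of the small round key (16 mm across), to be left alone; 66 mm above the table when up
- key_power (a joint): travel of the square key, m: 0 up, 0.006 fully down (about 5 N), springs back
- key_zero (a joint): travel of the big round key, m: 0 up, 0.006 fully down (about 5 N), springs back
- key_record (a joint): travel of the long narrow key, m: 0 up, 0.006 fully down (about 5 N), springs back
- key_spare (a joint): travel of the small round key, m: 0 up, 0.006 fully down
- clamp_left: fixed clamp standing in the table to the left of the scale: post 28 mm across at most and 200 mm tall, with an arm 66 mm long along its -x that carries a vertical handle 22 mm across, up to 180 mm high. Origin: foot of the post
- clamp_right: the same on the right of the scale
- closed_frame: bystander: closed rectangular steel frame standing on edge, 150 mm along y, 30 mm along x, 80 mm tall. Origin: centre of its underside
- spray_can: bystander: upright can 56 mm across, 150 mm tall. Origin: centre of its underside
- hammer: bystander: hammer 200 mm long lying along its x on the table. Origin: centre of its underside
Things that resemble listed ones, but are neither listed nor needed, are in the scene too. What is shaped like the arch but orange, turquoise or yellow is not meant.

How it is judged:
On the way, in this order (a step that is already met when the one before it is completed fails the run):
1. the square key is pressed, alone (value of joint key_power above 0.0045 m and value of joint each of key_zero, key_record, key_spare below 0.0015 m), for 0.1 s.
2. the big round key is pressed, alone, with the load bar empty (value of joint key_zero above 0.0045 m and contact force between weigh_stand and anything else below 0.3 N and value of joint each of key_power, key_record, key_spare below 0.0015 m), for 0.1 s.
3. the arch hangs on the load bar between the collars, level, square to the bar, still and released (x of arch_saddle in the frame of bar_mid between -0.03 and 0.03 m and y of arch_saddle in the frame of bar_mid between -0.02 and 0.02 m and z of arch_saddle in the frame of bar_mid between -0.006 and 0.006 m and angle between arch's own z axis and vertical below 0.1 rad and angle between the y axis of arch and the y axis of weigh_stand, either way round below 0.3 rad and contact force between arch and weigh_stand above 1 N and contact force between the fingers and arch below 0.1 N and linear speed of arch below 0.03 m/s), for 0.3 s.
4. the long narrow key is pressed, alone, while the arch hangs released (all of step 3 and value of joint key_record above 0.0045 m and value of joint each of key_power, key_zero, key_spare below 0.0015 m), for 0.1 s.
At the end, for the whole second after the job is handed in: The arch hangs released and still on the load bar, within 30 mm of its middle along it and 20 mm across it, resting on its top, level within 0.1 rad, square within 0.3 rad; all keys are up; closed frame, can and hammer are within 30 mm of their starts (all of step 3 and value of joint each of key_power, key_zero, key_record, key_spare below 0.0015 m and distance of each of closed_frame, spray_can, hammer from where it was at the start of the episode below 0.03 m); the robot touches nothing.
It fails at once if the small round key is pressed (value of joint key_spare above 0.003 m).
It fails at once if a key is pressed out of turn: the long narrow key before the arch hangs on the bar, or the square or big round key once it does ((value of joint key_record above 0.003 m and not (distance between arch_saddle and bar_mid below 0.05 m and contact force between the fingers and arch below 0.1 N)) or ((distance between arch_saddle and bar_mid below 0.05 m and contact force between the fingers and arch below 0.1 N) and value of joint any of key_power, key_zero above 0.003 m)).
It fails at once if two keys are pressed at once (value of joint each of key_power, key_zero above 0.003 m or value of joint each of key_power, key_record above 0.003 m or value of joint each of key_zero, key_record above 0.003 m).
It fails at once if the arch is dropped (contact force between the fingers and arch below 0.1 N and linear speed of arch above 0.5 m/s).
It fails at once if a bystander is shifted more than 30 mm or tipped over (distance of any of closed_frame, spray_can, hammer from where it was at the start of the episode above 0.03 m or angle between any of closed_frame, spray_can's own z axis and vertical above 0.4 rad).
It also fails if it takes over 72 s, if anything falls off the work surface, if the arm or the gripper's body presses on something with over 40 N, if the wrist force passes 120 N, or if a joint passes its speed limit or range.

## Working session

There is one attempt and no reset: what is moved stays moved. The work goes in short steps, Python scripts to look and compute and a tool call to move; the robot and the scene stay as the last step left them, time stands still between calls to the robot, and variables do not carry over. Pictures are saved under pics/ and viewed, at most 10 in all, crops included, and the job is handed in when it is done.

Besides the shell and the picture viewer there is one more tool, called after ">>>" in YAML: its name, and indented under it one key for each argument. arm_command: Moves the arm, as the interface text tells. Its arguments: {"type":"object","properties":{"targets":{"type":"array","items":{"type":"array","items":{"type":"array","items":{"type":"number"}}}},"jaw":{"type":"number"},"newtons":{"type":"number"}},"required":["targets"]}

```bash
mkdir -p pics; ls; cat > h.py <<'E'
import numpy as np, cv2
from cell import arm
def shot(n):
    d=arm.get_image(n); np.savez(f'{n}.npz',**{k:np.array(v) for k,v in d.items()}); cv2.imwrite(f'pics/{n}_{int(arm.observe()["clock"]*100)}.png',d['pixels'][:,:,::-1]); return d
def load(n): return dict(np.load(f'{n}.npz'))
def R_(d):
    r=np.array(d['rotation'],float); return r if r.shape==(3,3) else cv2.Rodrigues(r)[0]
def cloud(d):
    v,u=np.mgrid[:480,:640]; z=d['z_map']; p=np.dstack([(u-d['cx'])/d['fx']*z,(v-d['cy'])/d['fy']*z,z]); return p@R_(d).T+np.array(d['xyz'])
def ray(d,u,v,h):
    r=R_(d)@np.array([(u-d['cx'])/d['fx'],(v-d['cy'])/d['fy'],1]); o=np.array(d['xyz']); return o+r*(h-o[2])/r[2]
E
python3 - <<'E'
from h import *
for n in('top','side'):
    d=shot(n); print(n,d['xyz'],d['rotation'],d['fx'])
print(arm.observe())
E
ls pics
```

```text
pics
top [ 0.43694365 -0.0452406   1.34491229] [-2.19983071  2.16717399 -0.11640528] 537.0461105804948
side [0.286641   0.90223783 0.68465088] [-0.32541703  2.59868284 -1.51821219] 443.6327045681522
{'clock': 0.1, 'joints': array([ 1.20940064,  0.43512686,  0.02498384,  1.57396883, -0.01158913,
        1.13399771, -0.07512823]), 'dq': array([-0.00035804, -0.00305192,  0.00140983, -0.00145146, -0.00024657,
        0.00073869,  0.00054129]), 'joint_efforts': array([ 3.25411238e-03, -6.69132757e+01,  9.88138877e-01, -3.15147436e+01,
       -6.05603680e-02,  3.73775535e-02,  8.61454311e-06]), 'position': array([ 0.15978623, -0.60380388,  0.2450544 ]), 'ee_rot': array([-3.11403998e+00, -4.05052796e-01,  4.87628219e-04]), 'force': array([0.00960271, 0.13889346, 0.28589978]), 'ft_torque': array([-0.04858526,  0.00614595,  0.01238114]), 'gripper_force': 0.0, 'width': 1.0006192541982306}
side_10.png
top_5.png
```

View pics/top_5.png

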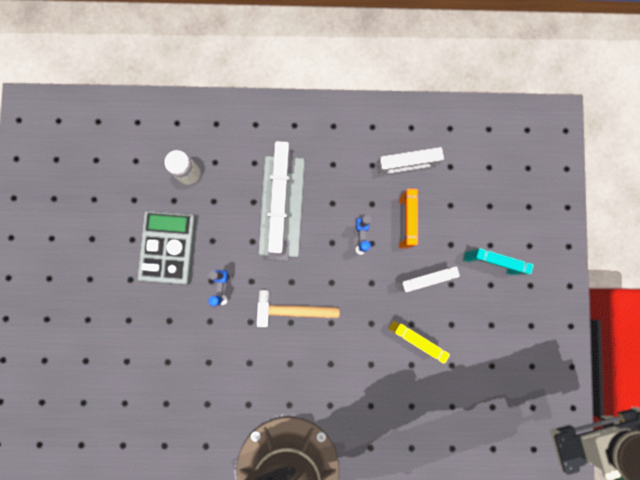

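View pics/side_10.png

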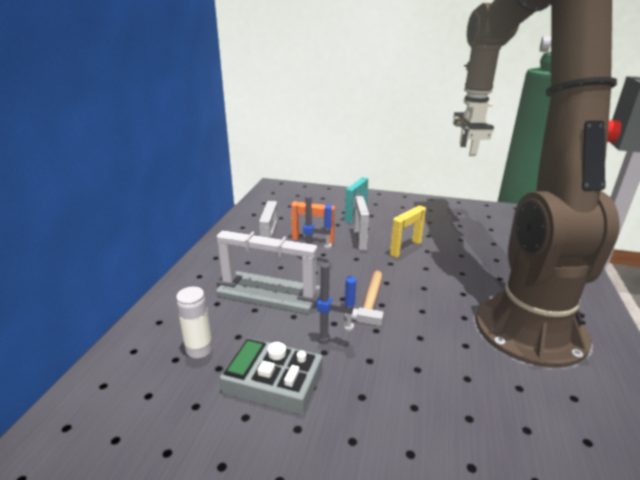

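The top view shows the terminal at about (166,248). Its square key is at (152,245), big round at (174,247), long narrow at (150,267) and small round at (172,268). The plain steel arch is at (430,279), the closed frame at (412,160), the load bar runs from (281,143) to (276,250), and the clamps are at (218,285) and (363,235). The side view confirms the arch stands on open legs at (362,222).

```bash
python3 - <<'E'
from h import *
d=load('top'); P=cloud(d); im=d['pixels'].astype(int)
g=im.min(2); sat=im.max(2)-g
def comp(mask,box,name,h,minA=15):
    u0,v0,u1,v1=box; m=np.zeros((480,640),np.uint8); m[v0:v1,u0:u1]=mask[v0:v1,u0:u1]
    n,l,s,c=cv2.connectedComponentsWithStats(m)
    for i in range(1,n):
        if s[i,4]<minA: continue
        ys,xs=np.where(l==i); pts=np.array([ray(d,x,y,h)[:2] for x,y in zip(xs,ys)])
        r=cv2.minAreaRect(pts.astype(np.float32)*1000)
        print(name,'px',c[i].round(1),s[i,4],'c',pts.mean(0).round(4),'rect',np.round(r[0],1),np.round(r[1],1),round(r[2],1),'z',np.round(np.percentile(P[ys,xs,2],[10,50,90]),3))
comp((g>170),(138,232,192,282),'key',.066)
Z=P[:,:,2]
def zc(box,lo,hi,name,h): comp((Z>lo)&(Z<hi),box,name,h,8)
zc((395,255,470,300),.105,.135,'arch',.12)
zc((370,140,455,185),.065,.1,'frame',.08)
zc((255,130,310,262),.15,.175,'bar',.16)
zc((255,130,310,262),.01,.03,'base',.02)
zc((195,255,240,315),.1,.22,'clampL',.2)
zc((345,205,380,260),.1,.22,'clampR',.2)
zc((160,140,205,190),.13,.17,'can',.15)
zc((135,205,198,290),.03,.06,'term',.045)
zc((130,200,200,290),.06,.2,'disp',.06)
o=arm.observe(); print(cv2.Rodrigues(o['ee_rot'])[0].round(3))
E
```

```text
key px [165.  255.7] 1225 c [0.5091 0.2983] rect [509.  300.2] [115.6 122.2] 86.5 z [0.042 0.046 0.066]
key px [151.9 245.1] 125 c [0.5338 0.3302] rect [534.  330.1] [23.8 28.2] 0.9 z [0.052 0.065 0.068]
key px [171.5 268.5] 52 c [0.4789 0.2817] rect [478.9 281.7] [16.7 16.5] 2.2 z [0.052 0.064 0.068]
arch px [430.  279.3] 610 c [ 0.4611 -0.3205] rect [ 460.9 -320.7] [ 24.9 131.7] 16.6 z [0.116 0.119 0.122]
frame px [411.1 158.9] 835 c [ 0.7501 -0.2851] rect [ 749.8 -285.1] [ 33.2 151.9] 10.0 z [0.075 0.079 0.082]
bar px [277.8 197.4] 1537 c [0.6378 0.0279] rect [639.3  28.6] [ 42.5 248.9] 88.1 z [0.156 0.16  0.163]
base px [282.8 208.7] 2626 c [0.6335 0.0236] rect [640.3  28. ] [ 99.8 271. ] 87.6 z [0.016 0.02  0.024]
clampL px [217.2 286.4] 383 c [0.438  0.1497] rect [435.7 149.9] [36.2 74.1] 89.7 z [0.106 0.142 0.199]
clampR px [362.9 232.7] 339 c [ 0.5574 -0.1585] rect [ 554.6 -158.7] [77.8 30.2] 0.3 z [0.106 0.145 0.199]
can px [177.2 163.2] 499 c [0.7133 0.2566] rect [713.7 256.6] [58. 54.] 35.6 z [0.139 0.149 0.152]
term px [166.1 247. ] 3123 c [0.5313 0.302 ] rect [529.9 302.6] [122.7 169.3] 86.3 z [0.042 0.048 0.052]
disp px [152.1 245.4] 104 c [0.5334 0.3315] rect [533.2 330.7] [21.6 26.1] 0.9 z [0.062 0.065 0.068]
disp px [173.7 247.3] 165 c [0.5298 0.28  ] rect [529.3 279.3] [31.1 33.4] 0.9 z [0.062 0.066 0.069]
disp px [149.6 267.2] 92 c [0.4814 0.3353] rect [481.2 335.5] [36.9 13.8] 86.1 z [0.063 0.066 0.07 ]
disp px [171.2 269. ] 40 c [0.478  0.2839] rect [477.9 283.2] [15.3 14.9] 46.4 z [0.062 0.065 0.068]
[[ 0.967  0.256 -0.   ]
 [ 0.256 -0.967  0.001]
 [-0.    -0.001 -1.   ]]
```

>>> arm_command:
  targets:
    - [[0,0,-0.013,0,0,-0.164],[0,0,-0.013,0,0,-0.164],[0,0,-0.013,0,0,-0.164],[0,0,-0.013,0,0,-0.164],[0,0,-0.013,0,0,-0.164],[0,0,-0.013,0,0,-0.164],[0,0,-0.013,0,0,-0.164],[0,0,-0.013,0,0,-0.164],[0,0,0,0,0,0]]
  jaw: 0
  newtons: 20

```text
clock: 1.23
position: [0.1599, -0.6045, 0.3502]
ee_rot: [2.222, 2.219, -0.001]
force: [0.3, -0.2, -0.8]
width: 0.072
gripper_force: 0.0
```

>>> arm_command:
  targets:
    - [[0.05,0.034,0,0,0,0],[0.05,0.034,0,0,0,0],[0.05,0.034,0,0,0,0],[0.05,0.034,0,0,0,0],[0.05,0.034,0,0,0,0],[0.05,0.034,0,0,0,0],[0.05,0.034,0,0,0,0],[0.05,0.034,0,0,0,0],[0.05,0.034,0,0,0,0],[0.05,0.034,0,0,0,0]]

```text
clock: 2.48
position: [0.5004, -0.1027, 0.349]
ee_rot: [-2.227, -2.215, 0.001]
force: [0.9, -1.1, -0.2]
width: 0.005
gripper_force: 0.0
```

>>> arm_command:
  targets:
    - [[0.054,0.004,0,0,0,0],[0.054,0.004,0,0,0,0],[0.054,0.004,0,0,0,0],[0.054,0.004,0,0,0,0],[0.054,0.004,0,0,0,0],[0.054,0.004,0,0,0,0],[0.054,0.004,0,0,0,0],[0.054,0.004,0,0,0,0],[0,0,0,0,0,0]]

```text
clock: 3.6
position: [0.5296, 0.3328, 0.348]
ee_rot: [-2.216, -2.222, 0.002]
force: [-0.5, -0.0, 0.5]
width: 0.001
gripper_force: 0.0
```

>>> arm_command:
  targets:
    - [[-0.002,0.003,0.041,0,0,0],[0,0,0.041,0,0,0],[0,0,0.041,0,0,0],[0,0,0.041,0,0,0],[0,0,0.041,0,0,0],[0,0,0.041,0,0,0],[0,0,0,0,0,0],[0,0,0,0,0,0]]

```text
clock: 4.6
position: [0.5354, 0.3259, 0.1049]
ee_rot: [2.223, 2.219, 0.001]
force: [-0.5, 0.4, 0.3]
width: 0.006
gripper_force: 0.0
```

>>> arm_command:
  targets:
    - [[0.002,-0.001,0.012,0,0,0],[0,0,0.006,0,0,0],[0,0,0.004,0,0,0],[0,0,0.003,0,0,0],[0,0,0,0,0,0],[0,0,0,0,0,0]]

```text
clock: 5.35
position: [0.5341, 0.328, 0.0794]
ee_rot: [2.221, 2.221, 0.001]
force: [-2.1, -1.2, 7.5]
width: 0.004
gripper_force: 3.4
```

>>> arm_command:
  targets:
    - [[0,0,0.002,0,0,0],[0,0,0,0,0,0],[0,0,0,0,0,0]]

```text
clock: 5.72
position: [0.5341, 0.3281, 0.0788]
ee_rot: [2.221, 2.221, 0.002]
force: [-5.9, -3.8, 21.1]
width: 0.001
gripper_force: 10.5
```

>>> arm_command:
  targets:
    - [[0,0,-0.027,0,0,0],[-0.025,-0.002,0,0,0,0],[-0.024,-0.002,0,0,0,0],[0,0,0,0,0,0],[0,0,0.013,0,0,0],[0,0,0.006,0,0,0],[0,0,0.004,0,0,0],[0,0,0.003,0,0,0],[0,0,0,0,0,0],[0,0,0,0,0,0]]

```text
clock: 6.98
position: [0.5296, 0.2795, 0.079]
ee_rot: [2.221, 2.222, 0.001]
force: [-5.6, -3.6, 15.9]
width: 0.008
gripper_force: 8.2
```

>>> arm_command:
  targets:
    - [[0,0,0,0,0,0],[0,0,-0.054,0,0,0],[0,0,-0.054,0,0,0],[0,0,-0.054,0,0,0],[0,0,-0.054,0,0,0],[0,0,-0.054,0,0,0],[-0.06,-0.007,0,0,0,0],[-0.06,-0.007,0,0,0,0],[-0.06,-0.007,0,0,0,0],[-0.06,-0.007,0,0,0,0]]

```text
clock: 8.22
position: [0.5016, 0.0371, 0.3477]
ee_rot: [2.221, 2.222, 0.0]
force: [1.9, 0.5, -0.2]
width: 0.004
gripper_force: 0.0
```

>>> arm_command:
  targets:
    - [[-0.06,-0.007,0,0,0,0],[-0.06,-0.007,0,0,0,0],[-0.06,-0.007,0,0,0,0],[-0.06,-0.007,0,0,0,0],[-0.06,-0.007,0,0,0,0],[-0.06,-0.006,0,0,0,0],[0,0,0,0,0,-0.145],[0,0,0,0,0,-0.145],[0,0,0,0,0,0],[0,0,0,0,0,0]]
  jaw: 0.06

```text
clock: 9.48
position: [0.4611, -0.321, 0.3477]
ee_rot: [-1.881, -2.517, -0.0]
force: [-0.6, -0.2, 0.2]
width: 0.651
gripper_force: 0.0
```

>>> arm_command:
  targets:
    - [[0,0,0.05,0,0,0],[0,0,0.05,0,0,0],[0,0,0.05,0,0,0],[0,0,0.04,0,0,0],[0,0,0.022,0,0,0],[0,0,0.02,0,0,0],[0,0,0,0,0,0],[0,0,0,0,0,0]]

```text
clock: 10.48
position: [0.4615, -0.3213, 0.1165]
ee_rot: [1.878, 2.518, 0.0]
force: [0.6, 0.4, 0.8]
width: 0.655
gripper_force: 0.0
```

>>> arm_command:
  targets:
    - [[0,0,0,0,0,0],[0,0,0,0,0,0],[0,0,0,0,0,0],[0,0,0,0,0,0],[0,0,0,0,0,0],[0,0,0,0,0,0],[0,0,0,0,0,0]]
  jaw: 0
  newtons: 40

```text
clock: 11.35
position: [0.4608, -0.3213, 0.1158]
ee_rot: [-1.877, -2.519, 0.0]
force: [-2.6, 0.0, 2.5]
width: 0.258
gripper_force: 40.0
```

>>> arm_command:
  targets:
    - [[0,0,-0.02,0,0,0],[0,0,-0.045,0,0,0],[0,0,-0.045,0,0,0],[0,0,-0.045,0,0,0],[0,0,-0.045,0,0,0],[0,0,-0.045,0,0,0],[0,0,0,0,0,0.108],[0,0,0,0,0,0.108],[0,0,0,0,0,0.108],[0,0,0,0,0,0]]

```text
clock: 12.6
position: [0.4607, -0.3209, 0.36]
ee_rot: [-2.257, -2.183, 0.0]
force: [-0.7, -0.1, -3.7]
width: 0.26
gripper_force: 40.0
```

>>> arm_command:
  targets:
    - [[0.0395,0.0184,0,0,0,0],[0.0395,0.0184,0,0,0,0],[0.0395,0.0184,0,0,0,0],[0.0395,0.0184,0,0,0,0],[0.0395,0.0184,0,0,0,0],[0.0395,0.0184,0,0,0,0],[0.0395,0.0184,0,0,0,0],[0.0395,0.0184,0,0,0,0],[0.0395,0.0184,0,0,0,0],[0,0,0,0,0,0]]

```text
clock: 13.85
position: [0.6388, 0.0333, 0.3597]
ee_rot: [-2.247, -2.191, -0.002]
force: [0.1, -0.9, -4.4]
width: 0.258
gripper_force: 40.0
```

```bash
python3 - <<'E'
from h import *
d=shot('side');shot('top')
o=arm.observe(); print(o['position'],o['force'],o['width'],cv2.Rodrigues(o['ee_rot'])[0].round(3))
E
ls pics
```

```text
[0.63843626 0.02864042 0.35990824] [-0.48156052 -1.50433187 -3.70385574] 0.25170056410995006 [[ 0.031  1.    -0.001]
 [ 1.    -0.031 -0.   ]
 [-0.    -0.001 -1.   ]]
side_10.png
side_1390.png
top_1395.png
top_5.png
```

View pics/side_1390.png

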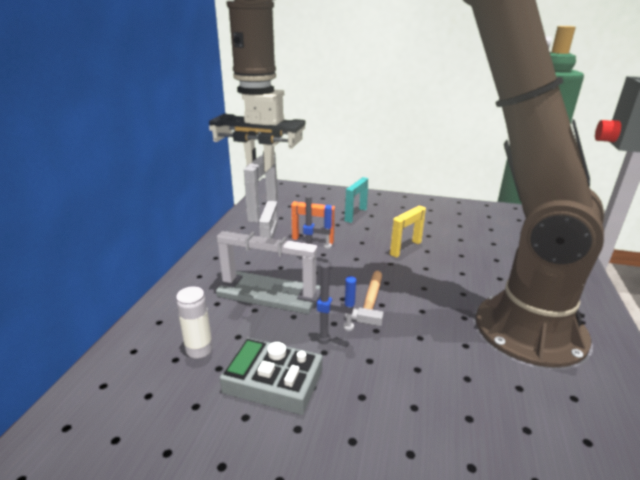

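```bash
python3 - <<'E'
from h import *
d=load('side'); P=cloud(d); Z=P[:,:,2]
# held arch points
m=(Z>.255)&(Z<.33)&(abs(P[:,:,0]-.64)<.06)&(abs(P[:,:,1]-.03)<.09)
q=P[m]; print(len(q)); 
for a,b in((.25,.27),(.27,.29),(.29,.31),(.31,.33)):
    k=q[(q[:,2]>a)&(q[:,2]<b)]
    for s in(1,-1):
        kk=k[s*(k[:,1]-.028)>0.03]; 
        if len(kk): print(a,s,len(kk),kk.mean(0).round(4),kk.min(0).round(4),kk.max(0).round(4))
E
```

```text
742
0.25 1 83 [0.6369 0.0962 0.2625] [0.6266 0.0842 0.255 ] [0.6519 0.1008 0.2699]
0.25 -1 66 [ 0.6341 -0.0171  0.2628] [ 0.6234 -0.0278  0.2553] [ 0.6465 -0.0117  0.2699]
0.27 1 111 [0.6366 0.096  0.2801] [0.6268 0.083  0.27  ] [0.6514 0.1012 0.2899]
0.27 -1 93 [ 0.6341 -0.018   0.2804] [ 0.6236 -0.032   0.2701] [ 0.6484 -0.0125  0.2898]
0.29 1 108 [0.6367 0.0961 0.3   ] [0.6265 0.0834 0.2901] [0.6503 0.1012 0.3099]
0.29 -1 93 [ 0.634  -0.0175  0.3   ] [ 0.6233 -0.0304  0.2902] [ 0.6474 -0.0113  0.31  ]
0.31 1 116 [0.6369 0.0962 0.3199] [0.6263 0.0842 0.3101] [0.6514 0.101  0.3296]
0.31 -1 72 [ 0.6319 -0.0179  0.3187] [ 0.6239 -0.0296  0.3102] [ 0.6486 -0.0122  0.33  ]
```

The side view shows the held arch at (258,192). It is vertical and square, directly above the bar's middle at about (268,243). I'll compare it with the bar in the same view.

```bash
python3 - <<'E'
from h import *
d=load('side'); P=cloud(d); Z=P[:,:,2]
near=(abs(P[:,:,1]-.03)<.05)
def med(m,n): q=P[m]; print(n,len(q),np.percentile(q,[5,50,95],axis=0).round(4).tolist())
med(near&(Z>.144)&(Z<.154)&(P[:,:,0]>.69)&(P[:,:,0]<.73),'bar near face +x')
med(near&(Z>.144)&(Z<.154)&(P[:,:,0]>.55)&(P[:,:,0]<.58),'bar near face -x')
m=(Z>.26)&(Z<.33)&(abs(P[:,:,0]-.64)<.008); med(m&(abs(P[:,:,1]-.09)<.03),'near leg outer'); med(m&(abs(P[:,:,1]+.03)<.03),'far leg inner')
# collars: points above bar top
m=near&(Z>.1625)&(Z<.175)&(abs(P[:,:,0]-.64)<.08); 
for s in(1,-1): med(m&(s*(P[:,:,0]-.64)>0.02),'collar')
d=load('top')
g=d['pixels'].min(2); print(np.array2string(g[140:255:1,270:290].mean(1).astype(int)))
E
```

```text
bar near face +x 53 [[0.6917, 0.038, 0.1445], [0.7084, 0.0401, 0.1493], [0.7265, 0.0425, 0.1534]]
bar near face -x 44 [[0.5526, 0.0443, 0.1447], [0.5666, 0.0463, 0.1488], [0.5797, 0.0494, 0.1537]]
near leg outer 203 [[0.6327, 0.0957, 0.2641], [0.6401, 0.0976, 0.2967], [0.6471, 0.0996, 0.3267]]
far leg inner 152 [[0.6331, -0.019, 0.2632], [0.6393, -0.0162, 0.2918], [0.6466, -0.0138, 0.3191]]
collar 36 [[0.6765, 0.0077, 0.1628], [0.6793, 0.0317, 0.1652], [0.6959, 0.047, 0.1673]]
collar 39 [[0.5749, 0.011, 0.1627], [0.5951, 0.0328, 0.1659], [0.6001, 0.0508, 0.1675]]
[105 103 102 101 100 100 100  99  99  99  99 100 100 101 101 101 101 102
 101 102 102 102 103 103 103 104 103 104 104 104 105 104 104 105 105 106
 105 106 106 107 107 107 107 107 107 109 108 108 108 108 109 109 109 109
 109 109 109 110 110 110 109 110 110 110 110 110 110 111 110 111 111 110
 110 110 110 110 110 110 110 110 110 110 110 110 110 109 110 110 109 109
 109 109 108 108 108 108 108 107 107 107 107 107 106 106 106 105 105 105
 104 104 104 104 103 104 103]
```

>>> arm_command:
  targets:
    - [[-0.004,0,0.01,0,0,0],[0,0,0.03,0,0,0],[0,0,0.03,0,0,0],[0,0,0.03,0,0,0],[0,0,0.03,0,0,0],[0,0,0.02,0,0,0],[0,0,0.01,0,0,0],[0,0,0.004,0,0,0],[0,0,0,0,0,0],[0,0,0,0,0,0]]

```text
clock: 15.2
position: [0.6389, 0.0245, 0.1976]
ee_rot: [2.258, 2.183, 0.002]
force: [0.2, 0.0, -4.6]
width: 0.259
gripper_force: 40.0
```

>>> arm_command:
  targets:
    - [[0,0,0.003,0,0,0],[0,0,0.002,0,0,0],[0,0,0.002,0,0,0],[0,0,0,0,0,0],[0,0,0,0,0,0]]

```text
clock: 15.82
position: [0.6385, 0.0244, 0.1897]
ee_rot: [-2.259, -2.183, 0.0]
force: [-0.3, 0.1, -3.2]
width: 0.259
gripper_force: 40.0
```

>>> arm_command:
  targets:
    - [[0,0,0.001,0,0,0],[0,0,0.001,0,0,0],[0,0,0.001,0,0,0],[0,0,0,0,0,0],[0,0,0,0,0,0]]

```text
clock: 16.45
position: [0.6384, 0.0244, 0.1867]
ee_rot: [2.259, 2.183, -0.0]
force: [0.9, 0.2, -4.9]
width: 0.257
gripper_force: 40.0
```

>>> arm_command:
  targets:
    - [[0,0,0.001,0,0,0],[0,0,0,0,0,0],[0,0,0,0,0,0]]

```text
clock: 16.82
position: [0.6385, 0.0244, 0.1859]
ee_rot: [2.259, 2.183, 0.0]
force: [-0.3, -0.3, -2.0]
width: 0.259
gripper_force: 40.0
```

>>> arm_command:
  targets:
    - [[0,0,0.001,0,0,0],[0,0,0,0,0,0],[0,0,0,0,0,0]]

```text
clock: 17.2
position: [0.6385, 0.0244, 0.1858]
ee_rot: [2.258, 2.183, 0.001]
force: [-4.1, -0.8, 6.0]
width: 0.259
gripper_force: 40.0
```

>>> arm_command:
  targets:
    - [[0,0,0,0,0,0],[0,0,0,0,0,0],[0,0,0,0,0,0],[0,0,0,0,0,0]]
  jaw: 0.034

```text
clock: 17.7
position: [0.6385, 0.0244, 0.1847]
ee_rot: [2.259, 2.183, 0.0]
force: [-0.4, -0.7, -0.0]
width: 0.367
gripper_force: 0.0
```

>>> arm_command:
  targets:
    - [[0,0,-0.004,0,0,0],[0,0,-0.008,0,0,0],[0,0,-0.01,0,0,0],[0,0,-0.02,0,0,0],[0,0,-0.04,0,0,0],[0,0,-0.05,0,0,0],[0,0,-0.03,0,0,0],[0,0,0,0,0,0]]

```text
clock: 18.7
position: [0.6394, 0.0251, 0.3504]
ee_rot: [2.256, 2.181, 0.007]
force: [0.2, 0.0, -0.8]
width: 0.371
gripper_force: 0.0
```

```bash
python3 - <<'E'
from h import *
d=shot('side'); cv2.imwrite('pics/crop1.png',cv2.resize(d['pixels'][100:340,170:410,::-1],(600,600),interpolation=cv2.INTER_CUBIC))
P=cloud(d); Z=P[:,:,2]
m=(abs(P[:,:,0]-.64)<.008)&(Z>.1)&(Z<.185)
for n,y in(('near',.09),('far',-.02)): q=P[m&(abs(P[:,:,1]-y)<.025)]; print(n,len(q),np.median(q,0).round(4))
q=P[(Z>.178)&(Z<.2)&(abs(P[:,:,0]-.64)<.06)&(abs(P[:,:,1]-.03)<.08)]; print('top',len(q),np.percentile(q,[5,50,95],axis=0).round(4).tolist())
E
```

```text
near 199 [0.6402 0.0887 0.143 ]
far 12 [ 0.634  -0.0256  0.1396]
top 392 [[0.6251, -0.0304, 0.1796], [0.6341, 0.0374, 0.19], [0.6484, 0.0889, 0.1919]]
```

View pics/crop1.png

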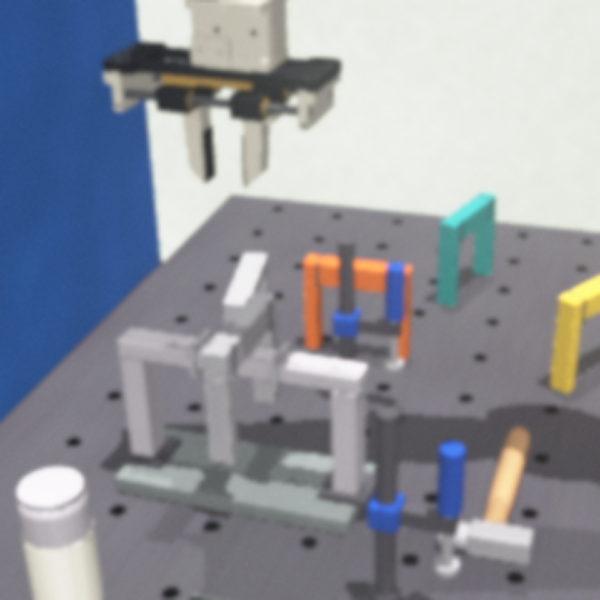

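The crop shows the arch hanging level over the bar between the collars, with its top at (245,280), and the gripper clear above it. Now for the record key.

>>> arm_command:
  targets:
    - [[0.038,-0.021,0,0,0,0],[0.038,-0.021,0,0,0,0],[0.038,-0.021,0,0,0,0],[0.038,-0.021,0,0,0,0],[0.038,-0.021,0,0,0,0],[0.038,-0.021,0,0,0,0],[0.038,-0.021,0,0,0,0],[0.038,-0.021,0,0,0,0],[0,0,0,0,0,0]]
  jaw: 0
  newtons: 20

```text
clock: 19.88
position: [0.4777, 0.3373, 0.346]
ee_rot: [-2.25, -2.189, 0.002]
force: [0.2, -0.3, 1.7]
width: 0.004
gripper_force: 0.0
```

>>> arm_command:
  targets:
    - [[0,0,0.04,0,0,0],[0,0,0.04,0,0,0],[0,0,0.04,0,0,0],[0,0,0.04,0,0,0],[0,0,0.04,0,0,0],[0,0,0.04,0,0,0],[0,0,0,0,0,0],[0,0,0,0,0,0],[0,0,0,0,0,0]]

```text
clock: 21.0
position: [0.4818, 0.3346, 0.1085]
ee_rot: [2.259, 2.183, 0.004]
force: [-0.4, -0.1, -0.6]
width: 0.002
gripper_force: 0.0
```

>>> arm_command:
  targets:
    - [[0,0,0.015,0,0,0],[0,0,0.006,0,0,0],[0,0,0.005,0,0,0],[0,0,0.003,0,0,0],[0,0,0.002,0,0,0],[0,0,0,0,0,0],[0,0,0,0,0,0]]

```text
clock: 21.88
position: [0.4809, 0.3337, 0.0783]
ee_rot: [2.258, 2.182, 0.0]
force: [-8.1, -10.7, 33.5]
width: 0.006
gripper_force: 16.8
```

>>> arm_command:
  targets:
    - [[0,0,-0.002,0,0,0],[0,0,-0.02,0,0,0],[0,0,-0.05,0,0,0],[0,0,-0.05,0,0,0],[0,0,-0.05,0,0,0],[0,0,-0.05,0,0,0],[0,0,0,0,0,0],[0,0,0,0,0,0]]

```text
clock: 22.88
position: [0.4807, 0.3338, 0.2976]
ee_rot: [2.259, 2.183, -0.0]
force: [-0.1, -1.2, -0.7]
width: 0.007
gripper_force: 0.0
```

```bash
python3 - <<'E'
from h import *
d=shot('side'); cv2.imwrite('pics/crop2.png',d['pixels'][100:430,150:450,::-1])
print(arm.observe()['position'],arm.observe()['force'])
E
```

```text
[0.48051504 0.33346551 0.2967866 ] [-0.18704936  0.55221899 -0.67276536]
```

View pics/crop2.png

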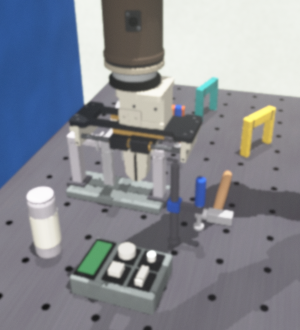

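The picture shows the arm clear, the keys up around (130,262), and the arch's near leg still hanging at (108,160). The can and hammer haven't moved.

```bash
python3 -c "
from cell import arm
print(arm.sign_off())"
```

```text
the job is handed in; nothing more can be done
None
```

I pressed the square key and zeroed the scale with the bar empty, then hung the arch level between the collars and released it. I then pressed the record key and handed the job in at about 23 s of the 72 s limit; the hand-in returned no verdict.

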